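Pack two clamp castings into their kit tray

TASK

Pack the kit with the castings that stand on the cardboard sheet: set the long-footed aluminium clamp body into the oblong pocket of the blue tray and the round-footed aluminium end cap into the round pocket, in either order, each upright and seated flat on its pocket's floor. Set them down rather than dropping them, and leave the square-footed flange where it stands.

Things in the scene. Friction and masses are not known exactly. Their poses are not given: they have to be found in the camera images.
- clamp: Bright aluminium pipe clamp body, loose, upright, about 0.25 kg. Foot 94 (x) by 38 (y) by 12 mm high; on its middle a round-topped boss 50 mm long (x), 34 mm thick (y), flat sides facing +-y with dark bore discs, top at 52 mm. A dark bolt head on each end of the foot (top at 16 mm). Grip the boss across its flat sides from above. Origin: centre of the underside; z up.
- cap: Bright aluminium round end cap, loose, standing upright, about 0.25 kg. Round foot 66 mm in diameter and 12 mm high, with a round hub 40 mm in diameter on its middle, top at 52 mm, a dark dot on top. Grip it by the hub, from above. Origin: centre of the underside; z up.
- square_flange: Bystander: bright aluminium flange, loose, upright, square foot 64 by 64 by 12 mm (bolt heads to 16 mm), same 40 mm hub, top at 52 mm; fits neither pocket. Origin: centre of underside; z up. It, clamp and cap stand at least 11 cm apart (centres) on a fixed 3 mm cardboard sheet. A 118 mm tall glue bottle and a bolt stand near the bench's far edge, beyond the work.
- tray: Blue plastic tray fixed to the bench, 160 (x) by 250 (y) by 20 mm high. Origin: centre of its underside, on the bench; z up. Two empty pockets 14 mm deep (floor 6 mm above the origin), both at x = 0: oblong, 114 (x) by 58 mm (y), centred at y = -65 mm; round, 86 mm diameter, centred at y = +65 mm. Rims bevelled 3 mm. The clamp lies along the tray's x, either way round.
Mind the look-alikes: they are no part of the job. Leave any turquoise look-alike of the clamp alone.

How it is judged:
At the end, for the whole second after the job is handed in: Clamp body in the oblong, end cap in the round pocket: each within 16 mm of its centre along tray x and y, underside within 4 mm of the floor, upright within 0.1 rad, at rest; clamp length within 0.3 rad of the pocket's; square flange within 30 mm of its start (x of clamp in the frame of tray between -0.016 and 0.016 m and y of clamp in the frame of tray between -0.081 and -0.049 m and z of clamp in the frame of tray between 0.002 and 0.01 m and angle between each of clamp, cap's own z axis and vertical below 0.1 rad and linear speed of each of clamp, cap below 0.02 m/s and angle between the x axis of clamp and the x axis of tray, either way round below 0.3 rad and x of cap in the frame of tray between -0.016 and 0.016 m and y of cap in the frame of tray between 0.049 and 0.081 m and z of cap in the frame of tray between 0.002 and 0.01 m and distance of square_flange from where it was at the start of the episode below 0.03 m); the robot touches nothing.
It fails at once if the square flange is shifted by more than 30 mm or tipped over (distance of square_flange from where it was at the start of the episode above 0.03 m or angle between square_flange's own z axis and vertical above 0.5 rad).
It fails at once if the clamp body or the end cap is dropped (falls free for more than about 4 cm) ((linear speed of clamp above 0.9 m/s and contact force between the fingers and clamp below 0.1 N) or (linear speed of cap above 0.9 m/s and contact force between the fingers and cap below 0.1 N)).
It also fails if it takes over 53 s, if anything falls off the work surface, if the arm or the gripper's body presses on something with over 40 N, if the wrist force passes 120 N, or if a joint passes its speed limit or range.

ROBOT

A 7-joint arm with a two-finger parallel gripper is mounted at the origin on the work surface. World frame = base frame: x ahead of the robot, y to its left, z up, the work surface at z = 0. Lengths are in m, angles in rad, forces in N, time in s.
With the tool pointing down it reaches from about 0.425 to 0.925 m from the base axis. Payload 6.8 kg.
Tool frame: the origin (TCP) lies on the centre line of the jaws, within the pads' length; the fingertips stand 8 mm ahead of it and the grasp point (between the pads) lies 11 mm behind it (r.finger_overhang is the distance from the TCP to the fingertips, in m); x points along the fingers, z is the direction in which the jaws open and shut, and the axes are right-handed (so a half turn about x gives the same grasp; the last joint's range is limited). The gripper opens to 85 mm and grips with 20 to 120 N. Pads are 22 mm wide; open, the fingers measure 114 mm over their backs; the gripper's body (76 mm by 85 mm) begins 54 mm behind the grasp point. The pads swing forward as they close: fully open they stand 13 mm farther back than shut.
Start: joints at [-1.431, 0.477, 0.022, 1.555, -0.011, 1.109, -0.083], TCP at [0.166, 0.654, 0.239] pointing down, gripper open.
Joint ranges: [-2.96, 2.96], [-0.34, 2.1], [-1.41, 1.46], [0.24, 2.44], [-1.37, 4.51], [0.17, 1.92], [-2.96, 2.96]. Speed limits (rad/s): [2.39, 2.39, 3.14, 3.14, 3.14, 3.14, 3.14].

INTERFACE

Orientations are given as a rotation vector (axis times angle).
In Python, from bench import r gives the robot as it stands. The module is installed in compiled form; this text tells all that it offers.
- The arm moves only by the tool play_rows, never from a script. Its argument "plan" is a list of rows, each a list of 5 numbers: the opening, from -1 (shut) to 1 (fully open), then the shift along the world's x, y, z in m, then the turn about the world's z in rad. A call has 1 to 10 rows; each row is the pose to reach, as a shift and turn from the pose commanded when the call began; what a row does not reach only later rows make up. A row lasts 1/10 s, in which the tool goes at most 50 mm and 8.59 degrees, less where a joint would pass 70% of its speed; a pose out of reach is approached as far as the arm can. A call with a gripper value outside its range is refused whole. The fingers move at their own pace and stop on an object; "force" is the grip in N (left out, the last holds). Time passes only in rows, so rows that repeat a pose let the fingers close. It gives the time, the measured TCP pose, the force and the opening at its end, in the units of the state.
- r.get_obs(): the state, without advancing time (a new reading comes with each control period).
- r.grab_frame(name): name is "scene" or "top"; returns a dict with "pixels" (480x640x3 uint8, blue, green, red), "z_map" (480x640 float32, m along the optical axis (not along the pixel's ray), 0 where there is no reading), "vfov" (degrees; the focal length in pixels is half the picture's height over the tangent of half this angle, whatever the lens; pixels are square), "cx", "cy" (the principal point, pixels), "D" ([k1, k2, p1, p2, k3] as OpenCV has them; the pictures are not rectified), "R" (3x3) and "t" (3): a world point X has camera coordinates R X + t. Camera axes: x right, y down, z forward; pixel columns grow to the right and rows downward; lengths in m; the calibration is good to about 2 mm. A picture is of the moment at which its call begins.
- r.hand_in(): hands the job in, once; it reports no verdict.
Trained networks look in a picture, given as the dict that the camera call returned (one of the last four; its "shot" number tells which), for a name from the list of things; names that differ only in an ending like _2 or _b are one class to them, and where a whole thing is asked for, a point or a joint stands for the part that bears it (a point fixed in the world has none). Each returns a list of dicts, best first, with "conf" (0 to 1); they miss things now and then, are a little off and sometimes report something else, mostly with a low value. They report only what shows in the picture. A call takes as long as a camera call. They do not tell look-alikes from the thing itself.
- r.outline_of(picture, label): "mask" (480x640 bool, what is visible of it) and "bbox" ([left, top, right, bottom] as shares, 0 to 1, of the picture: columns of its width, rows of its height, round what is visible of it).
- r.pinpoint(picture, label): "position" ([column, row] as shares, 0 to 1, of the picture: columns of its width, rows of its height: a listed point, or the origin of a listed thing).
The state is a dict: "clock": time; "joints": joint angles; "qvel": joint speeds; "tau": joint torques, N m; "tcp_pos": TCP position; "orientation": TCP orientation; "contact_force": force on the tool from outside, world axes, zero at the start; "moment": the same for the moment, N m; "grip_width": finger opening in m.
Only numpy, scipy, OpenCV 4.12 (cv2) and the standard library are available. Lean on these libraries where they do the work, as an engineer would, in place of code of your own. Each camera call takes 0.05 s, during which the arm holds its last target.

## Working session

There is one attempt and no reset: what is moved stays moved. The work goes in short steps, Python scripts to look and compute and a tool call to move; the robot and the scene stay as the last step left them, time stands still between calls to the robot, and variables do not carry over. Pictures are saved under pics/ and viewed, and the job is handed in when it is done.

Besides the shell and the picture viewer there is one more tool, called after ">>>" by a JSON object that holds its "op" and its "data". play_rows: Moves the arm, as the interface text tells. Its arguments: {"type":"object","properties":{"plan":{"type":"array","items":{"type":"array","items":{"type":"number"}}},"force":{"type":"number"}},"required":["plan"]}

```bash
mkdir -p pics; cat > h.py <<'E'
import numpy as np, cv2
from bench import r
def K(f):
    fl=240/np.tan(np.radians(f["vfov"])/2); return np.array([[fl,0,f["cx"]],[0,fl,f["cy"]],[0,0,1.]])
def world(f,uv,z=None):
    """uv px -> world at z-plane if z given, else with z_map"""
    uv=np.atleast_2d(np.asarray(uv,float))
    n=cv2.undistortPoints(uv[:,None],K(f),np.array(f["D"],float))[:,0]
    ray=np.c_[n,np.ones(len(n))]; R=np.array(f["R"]);t=np.array(f["t"])
    C=-R.T@t; d=ray@R
    if z is None:
        zz=f["z_map"][uv[:,1].round().astype(int),uv[:,0].round().astype(int)]
        return C+d*zz[:,None]
    return C+d*((z-C[2])/d[:,2])[:,None]
E
python3 - <<'E'
from h import *
o=r.get_obs(); print({k:np.round(v,3) for k,v in o.items()}, r.finger_overhang)
for n in ("scene","top"):
    f=r.grab_frame(n); cv2.imwrite(f"pics/{n}0.png",f["pixels"]); print(n,f["vfov"],f["D"],-np.array(f["R"]).T@f["t"])
    for l in("clamp","cap","square_flange","tray"):
        for d in r.outline_of(f,l)[:3]: print(l,"out",round(d["conf"],2),np.round(np.array(d["bbox"])*[640,480,640,480]))
        for d in r.pinpoint(f,l)[:3]: print(l,"pin",round(d["conf"],2),np.round(np.array(d["position"])*[640,480]), world(f,np.array(d["position"])*[640,480],0.006).round(3))
E
```

```text
{'clock': np.float64(0.0), 'joints': array([-1.431,  0.478,  0.022,  1.556, -0.012,  1.109, -0.083]), 'qvel': array([-0.001,  0.002, -0.002,  0.001, -0.   ,  0.001, -0.001]), 'tau': array([-1.0000e-03, -5.9646e+01,  1.6070e+00, -2.8120e+01,  1.2000e-02,
        1.0000e-02,  0.0000e+00]), 'tcp_pos': array([0.165, 0.654, 0.238]), 'orientation': array([-1.026,  1.318,  1.024]), 'contact_force': array([-0.046, -0.38 , -0.628]), 'moment': array([-0.004, -0.015,  0.009]), 'grip_width': np.float64(0.085)} 0.008
scene 50.467647391182894 [0.02960147 0.         0.         0.         0.        ] [ 0.91277603 -0.3299096   0.71192092]
clamp out 0.9 [441. 156. 486. 192.]
clamp out 0.88 [379. 194. 407. 232.]
clamp out 0.83 [300. 162. 348. 190.]
clamp pin 0.97 [461. 179.] [[0.468 0.45  0.006]]
clamp pin 0.96 [395. 215.] [[0.449 0.264 0.006]]
clamp pin 0.8 [323. 187.] [[0.288 0.215 0.006]]
cap out 0.63 [366. 253. 401. 295.]
cap pin 0.8 [383. 284.] [[0.556 0.12  0.006]]
square_flange pin 0.74 [460. 249.] [[0.593 0.286 0.006]]
tray out 0.75 [103. 304. 303. 480.]
tray pin 0.77 [206. 384.] [[ 0.51  -0.219  0.006]]
top 50.001761336429254 [-0.14340115  0.          0.          0.          0.        ] [0.2260529  0.07409265 1.0685158 ]
clamp out 0.87 [235. 294. 275. 338.]
clamp out 0.67 [142. 196. 184. 232.]
clamp out 0.6 [225. 211. 266. 253.]
clamp pin 0.91 [257. 317.] [[0.274 0.213 0.006]]
clamp pin 0.86 [246. 234.] [[0.445 0.261 0.006]]
clamp pin 0.69 [163. 216.] [[0.463 0.446 0.006]]
cap out 0.9 [301. 180. 325. 211.]
cap pin 0.65 [314. 193.] [[0.55  0.127 0.006]]
square_flange out 0.88 [226. 148. 262. 179.]
square_flange pin 0.66 [242. 162.] [[0.602 0.293 0.006]]
tray out 0.64 [409. 182. 531. 275.]
tray pin 0.32 [313. 191.] [[0.554 0.128 0.006]]
```

View pics/scene0.png

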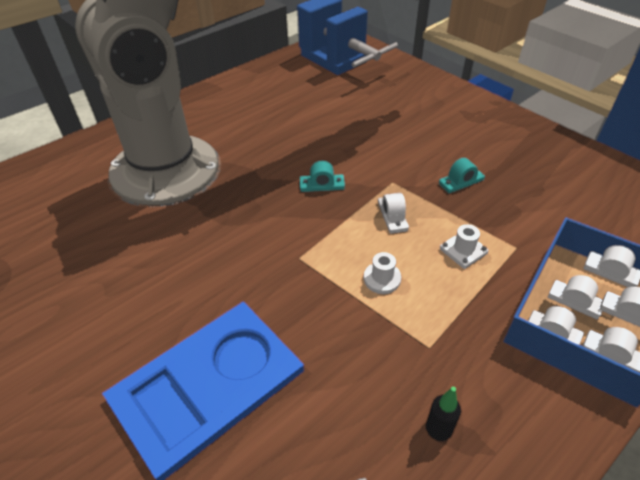

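View pics/top0.png

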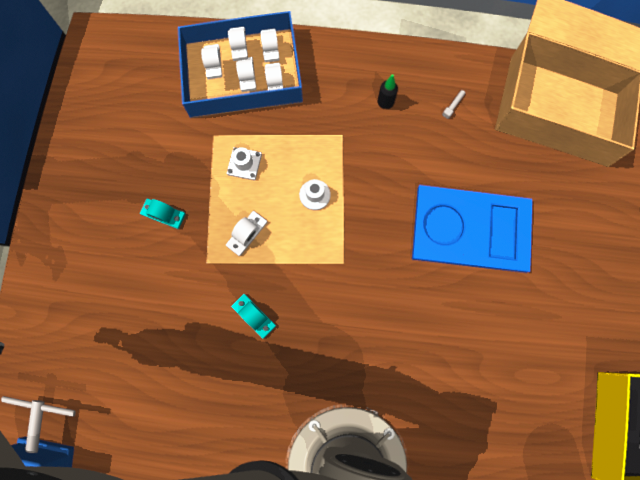

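```bash
python3 - <<'E'
import cv2
s=cv2.imread("pics/scene0.png")[140:310,280:520]; cv2.imwrite("pics/c1.png",cv2.resize(s,None,fx=3.3,fy=3.3,interpolation=2))
s=cv2.imread("pics/top0.png")[130:350,120:360]; cv2.imwrite("pics/c2.png",cv2.resize(s,None,fx=2.7,fy=2.7,interpolation=2))
E
```

```text
(no output)
```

View pics/c1.png

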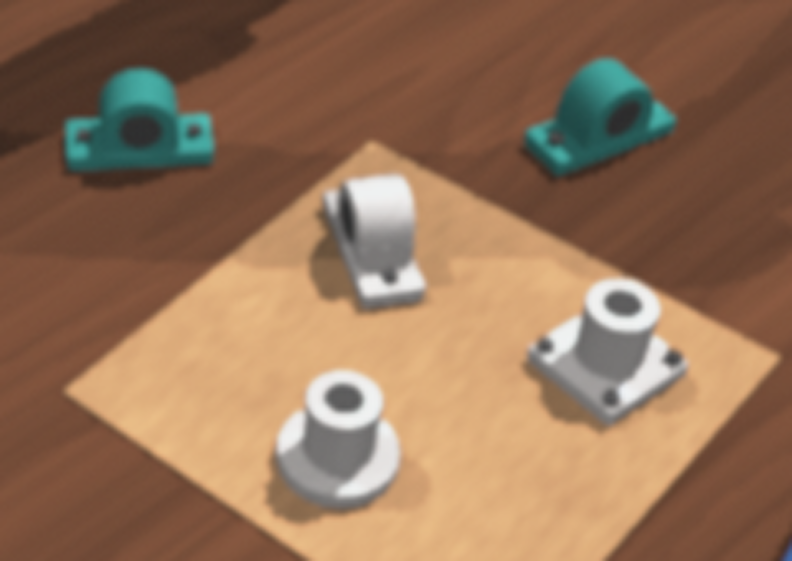

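View pics/c2.png

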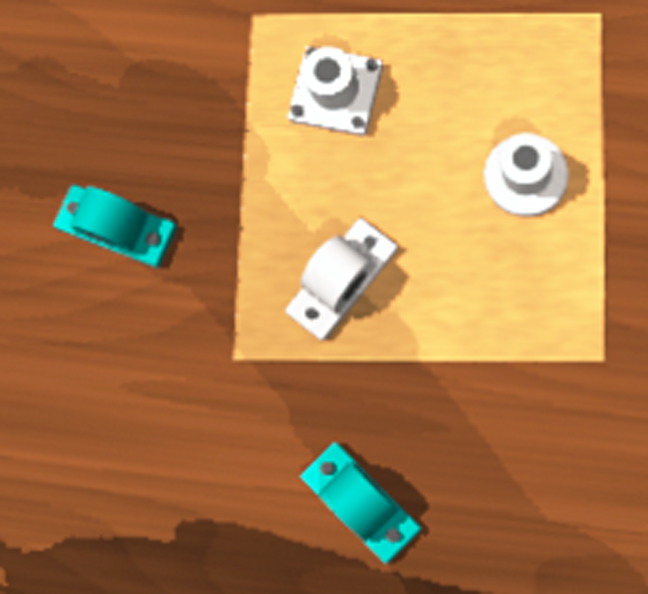

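The aluminium clamp is at top (246,234) / scene (395,215). It is the only bright clamp on the sheet: the two turquoise ones at top (163,213) and (254,316) stand off it. The end cap has a round foot and is at top (314,194) / scene (383,275). The flange has a square foot with bolts and is at top (243,163). The tray is at top (473,228), with its round pocket on the left and its oblong pocket on the right. Next I'll measure exact poses.

```bash
cat > m.py <<'E'
from h import *
import sys
def cloud(f,box):
    x0,y0,x1,y1=box; u,v=np.meshgrid(np.arange(x0,x1),np.arange(y0,y1)); uv=np.c_[u.ravel(),v.ravel()]
    uv=uv[f["z_map"][uv[:,1],uv[:,0]]>0]
    return world(f,uv), f["pixels"][uv[:,1],uv[:,0]].astype(int)
def rect(P):
    (c,s,a)=cv2.minAreaRect((P*1000).astype(np.float32)); a=np.radians(a)
    if s[0]<s[1]: s=s[::-1]; a+=np.pi/2
    a=(a+np.pi/2)%np.pi-np.pi/2
    return np.round(c,1),np.round(s,1),round(a,3)
E
python3 - <<'E'
from m import *
B={"scene":dict(clamp=(370,185,415,240),cap=(355,245,410,300),fl=(435,220,495,275),tray=(90,290,315,479)),
"top":dict(clamp=(218,203,275,262),cap=(293,172,336,216),fl=(220,140,268,186),tray=(400,175,545,282))}
for n in B:
    f=r.grab_frame(n)
    for k,b in B[n].items():
        P,c=cloud(f,b); sat=c.max(1)-c.min(1)
        if k=="tray":
            m=(c[:,0]>c[:,2]+60)&(P[:,2]>.013)&(P[:,2]<.027); print(n,k,m.sum(),P[m,2].mean().round(4),rect(P[m,:2]),
               ); 
            m2=(c[:,0]>c[:,2]+60); print(np.histogram(P[m2,2],np.arange(-.004,.03,.002)))
        else:
            m=(sat<40)&(c.max(1)>90)
            top=m&(P[:,2]>.047)&(P[:,2]<.065); ft=m&(P[:,2]>.010)&(P[:,2]<.022); al=m&(P[:,2]>.008)
            print(n,k,"top",top.sum(),(P[top].mean(0)*1000).round(1),rect(P[top,:2]),"foot",ft.sum(),np.median(P[ft,2]).round(4),rect(P[ft,:2]))
            if ft.sum()>5: print("   circ",np.round(cv2.minEnclosingCircle((P[ft,:2]*1000).astype(np.float32))[0],1),np.round(cv2.minEnclosingCircle((P[ft,:2]*1000).astype(np.float32))[1],1))
E
```

```text
scene clamp top 219 [449.1 258.4  52.3] (array([447.1, 260.4]), array([35.5, 34. ]), np.float64(-0.554)) foot 297 0.0143 (array([446.3, 260.3]), array([96.8, 37.8]), np.float64(-0.531))
   circ [445.4 257.3] 49.9
scene cap top 355 [547.7 124.4  53.3] (array([546.5, 125.8]), array([39.6, 37.8]), np.float64(-0.813)) foot 481 0.0136 (array([549.3, 122.1]), array([63.5, 57.1]), np.float64(0.646))
   circ [546.7 126.4] 33.5
scene fl top 332 [601.6 285.4  54. ] (array([600.9, 286.9]), array([39.4, 38.9]), np.float64(-0.936)) foot 549 0.0139 (array([600.5, 288.2]), array([65.2, 64.9]), np.float64(1.485))
   circ [600.3 287.4] 43.1
scene tray 11739 0.0189 (array([ 507.9, -217.6]), array([250.2, 162.9]), np.float64(1.561))
(array([  31,   72,   47,  798, 2772, 1269,  232,  194,  188,  304, 2189,
       6563, 2485,   98,    0,    0]), array([-0.004, -0.002,  0.   ,  0.002,  0.004,  0.006,  0.008,  0.01 ,
        0.012,  0.014,  0.016,  0.018,  0.02 ,  0.022,  0.024,  0.026,
        0.028]))
top clamp top 298 [443.7 258.1  52.6] (array([443.8, 258.6]), array([40.1, 34.7]), np.float64(-0.514)) f
[... 182 characters left out ...]
.2]), np.float64(0.113)) foot 348 0.0152 (array([542.6, 124.6]), array([63.8, 62.1]), np.float64(0.108))
   circ [544.  123.2] 33.2
top fl top 276 [598.3 286.1  55.2] (array([599.4, 286.5]), array([38.8, 38.6]), np.float64(-1.472)) foot 448 0.0156 (array([598.8, 286.6]), array([65.4, 65.1]), np.float64(-0.068))
   circ [597.5 285. ] 42.8
top tray 6096 0.0207 (array([ 508.5, -219.9]), array([252.1, 162.8]), np.float64(1.555))
(array([   1,    6,   26,  150,  630,  909,  590,  195,   86,  125,  454,
       1551, 2275, 1326,  305,   28]), array([-0.004, -0.002,  0.   ,  0.002,  0.004,  0.006,  0.008,  0.01 ,
        0.012,  0.014,  0.016,  0.018,  0.02 ,  0.022,  0.024,  0.026,
        0.028]))
```

```bash
python3 - <<'E'
from m import *
f=r.grab_frame("top")
print(world(f,[(418,185),(533,198),(530,272),(414,258)],.02).round(4))
for n,b in(("top",(400,175,545,282)),("scene",(90,290,315,479))):
    f=r.grab_frame(n); P,c=cloud(f,b); m=(c[:,0]>c[:,2]+60)&(P[:,2]<.013)&(P[:,2]>.001)
    P=P[m]; P=P[(abs(P[:,0]-.508)<.07)&(abs(P[:,1]+.219)<.115)]
    for s in(P[:,1]>-.219,P[:,1]<-.219):
        Q=P[s]; print(n,len(Q),rect(Q[:,:2]),(Q.mean(0)*1000).round(1))
        lo,hi=np.percentile(Q,[1,99],axis=0);print((lo[:2]+hi[:2])/2,hi[:2]-lo[:2])
f=r.grab_frame("top");print(f["R"].round(3))
o=r.get_obs()
print(cv2.Rodrigues(o["orientation"])[0].round(3))
E
```

```text
[[ 0.5884 -0.0939  0.02  ]
 [ 0.5889 -0.3487  0.02  ]
 [ 0.4253 -0.345   0.02  ]
 [ 0.4289 -0.0962  0.02  ]]
top 1155 (array([ 511., -156.]), array([83.4, 80. ]), np.float64(1.08)) [ 510.9 -156.3    6.9]
[ 0.51121439 -0.15648369] [0.07730679 0.07931408]
top 1269 (array([ 509. , -286.7]), array([113. ,  55.9]), np.float64(-0.007)) [ 508.7 -287.4    7.1]
[ 0.50923405 -0.28688595] [0.11093544 0.05386614]
scene 1969 (array([ 504.3, -151.5]), array([82.1, 80.7]), np.float64(0.441)) [ 503.5 -151.4    5.4]
[ 0.50369922 -0.15112288] [0.07678552 0.07880229]
scene 3012 (array([ 503.1, -282.2]), array([111.9,  58.8]), np.float64(-0.012)) [ 503.8 -282.6    5.5]
[ 0.50297139 -0.28212911] [0.10883098 0.05795581]
[[ 0.111 -0.994 -0.003]
 [-0.969 -0.107 -0.223]
 [ 0.222  0.028 -0.975]]
[[ 0.    -0.969  0.245]
 [ 0.     0.245  0.969]
 [-1.    -0.     0.   ]]
```

>>> {"op": "play_rows", "data": {"plan": [[1,0.028,-0.039,-0.008,-0.03],[1,0.056,-0.079,-0.02,-0.06],[1,0.084,-0.118,-0.03,-0.09],[1,0.112,-0.158,-0.04,-0.12],[1,0.14,-0.197,-0.05,-0.15],[1,0.168,-0.237,-0.06,-0.18],[1,0.196,-0.276,-0.07,-0.21],[1,0.224,-0.316,-0.08,-0.24],[1,0.252,-0.355,-0.085,-0.27],[1,0.28,-0.395,-0.09,-0.3]], "force": 50}}

```text
clock: 2.2
tcp_pos: [0.4465, 0.2579, 0.1493]
orientation: [-0.796, 1.419, 0.796]
contact_force: [0.9, 0.8, 0.4]
grip_width: 0.0854
```

>>> {"op": "play_rows", "data": {"plan": [[1,0,0,0,0],[1,0,0,0,0]]}}

```text
clock: 2.4
tcp_pos: [0.4463, 0.2584, 0.1494]
orientation: [-0.795, 1.421, 0.795]
contact_force: [-0.4, -0.5, 0.2]
grip_width: 0.0856
```

```bash
python3 - <<'E'
from m import *
o=r.get_obs(); R=cv2.Rodrigues(o["orientation"])[0]; print(o["clock"],o["tcp_pos"].round(4),np.arctan2(R[1,2],R[0,2]),R.round(2)[2],o["joints"].round(2))
f=r.grab_frame("scene"); s=f["pixels"][100:310,280:560]; cv2.imwrite("pics/a1.png",cv2.resize(s,None,fx=2.8,fy=2.8,interpolation=2))
E
```

```text
2.4 [0.4463 0.2584 0.1494] 1.0199034398004216 [-1. -0.  0.] [-0.82  0.33  0.21  2.03 -0.1   0.79  0.47]
```

View pics/a1.png

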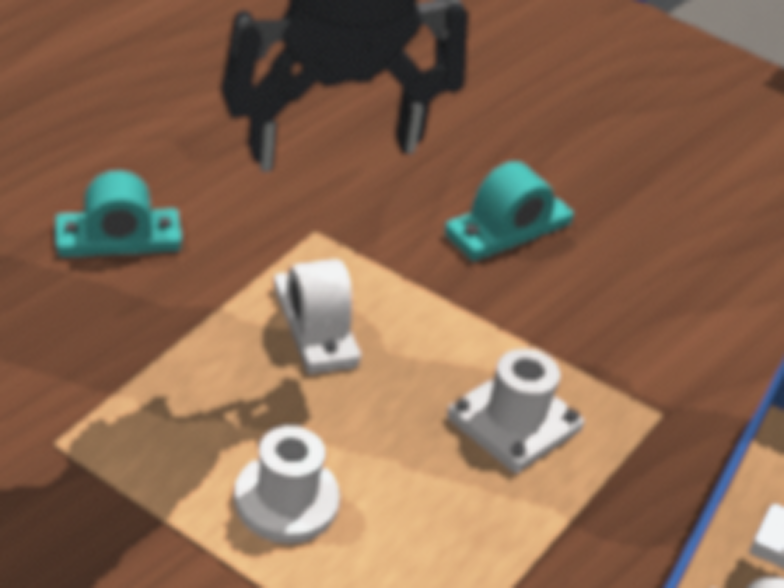

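The open jaws stand above the clamp boss (crop (320,300)), with the opening direction across its flat sides. Descending.

>>> {"op": "play_rows", "data": {"plan": [[1,0,0,-0.03,0],[1,0,0,-0.06,0],[1,0,0,-0.08,0],[1,0,0,-0.095,0],[1,0,0,-0.107,0],[1,0,0,-0.115,0],[1,0,0,-0.115,0],[1,0,0,-0.115,0]]}}

```text
clock: 3.25
tcp_pos: [0.4457, 0.2599, 0.0347]
orientation: [-0.797, 1.419, 0.797]
contact_force: [0.0, 0.2, -0.2]
grip_width: 0.0853
```

>>> {"op": "play_rows", "data": {"plan": [[0.3,0,0,0,0],[0,0,0,0,0],[-0.3,0,0,0,0],[-0.6,0,0,0,0],[-1,0,0,0,0],[-1,0,0,0,0],[-1,0,0,0,0],[-1,0,0,0,0]]}}

```text
clock: 4.05
tcp_pos: [0.4459, 0.2597, 0.0348]
orientation: [-0.797, 1.419, 0.797]
contact_force: [-0.5, 0.4, 6.2]
grip_width: 0.033
```

```bash
python3 - <<'E'
from m import *
f=r.grab_frame("scene"); s=f["pixels"][100:310,280:560]; cv2.imwrite("pics/a2.png",cv2.resize(s,None,fx=2.8,fy=2.8,interpolation=2))
E
```

```text
(no output)
```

View pics/a2.png

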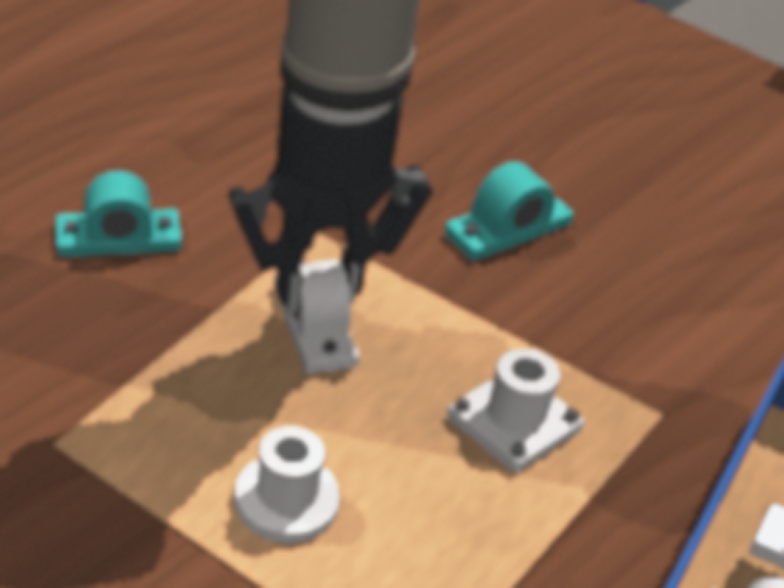

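The jaws hold the boss at crop (325,290) with a width of 33 mm, about the 34 mm it should be. Lifting and carrying it.

>>> {"op": "play_rows", "data": {"plan": [[-1,0,0,0.01,0],[-1,0,0,0.03,0],[-1,0,0,0.06,0],[-1,0,0,0.09,0],[-1,0,0,0.12,0],[-1,0,0,0.12,0],[-1,0,0,0.12,0]]}}

```text
clock: 4.8
tcp_pos: [0.4453, 0.2593, 0.1546]
orientation: [-0.797, 1.419, 0.797]
contact_force: [-0.8, 0.2, -3.6]
grip_width: 0.0331
```

>>> {"op": "play_rows", "data": {"plan": [[-1,0.01,-0.03,0,0.05],[-1,0.02,-0.06,0,0.11],[-1,0.025,-0.1,0,0.17],[-1,0.03,-0.14,0,0.23],[-1,0.035,-0.18,0,0.29],[-1,0.04,-0.22,0,0.35],[-1,0.045,-0.26,0,0.41],[-1,0.05,-0.3,0,0.46],[-1,0.055,-0.34,0,0.5],[-1,0.06,-0.38,0,0.54]]}}

```text
clock: 5.8
tcp_pos: [0.504, -0.122, 0.1525]
orientation: [-1.203, 1.214, 1.208]
contact_force: [0.6, 0.2, -3.4]
grip_width: 0.0333
```

>>> {"op": "play_rows", "data": {"plan": [[-1,0,-0.04,0,0],[-1,0,-0.08,0,0],[-1,0,-0.12,0,0],[-1,0,-0.15,0,0],[-1,0,-0.165,0,0],[-1,0,-0.165,0,0],[-1,0,-0.165,0,0],[-1,0,-0.165,0,0]]}}

```text
clock: 6.6
tcp_pos: [0.5058, -0.2831, 0.1537]
orientation: [-1.204, 1.211, 1.207]
contact_force: [-0.2, 0.2, -3.3]
grip_width: 0.0332
```

```bash
python3 - <<'E'
from m import *
o=r.get_obs(); R=cv2.Rodrigues(o["orientation"])[0]; print(o["clock"],o["tcp_pos"].round(4),np.arctan2(R[1,2],R[0,2]),R.round(2)[2],o["joints"].round(2))
f=r.grab_frame("scene"); cv2.imwrite("pics/a3.png",f["pixels"])
d=r.outline_of(f,"clamp"); print([(x["conf"],np.round(np.array(x["bbox"])*[640,480,640,480])) for x in d])
E
```

```text
6.6 [ 0.5058 -0.2831  0.1537] 1.5658220876110602 [-1.  0.  0.] [ 0.17  0.43  0.3   1.88 -0.16  0.85  2.12]
[(0.77, array([302., 159., 347., 189.])), (0.76, array([121., 336., 174., 404.])), (0.59, array([442., 159., 480., 190.]))]
```

View pics/a3.png

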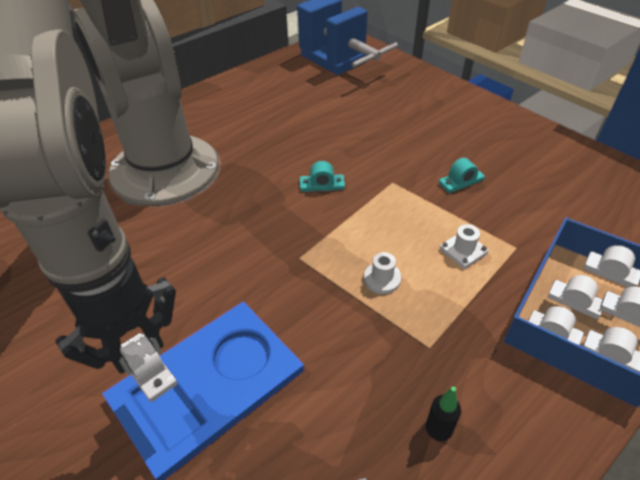

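The clamp hangs over the oblong pocket (scene (148,370)), lengthwise to it. Lowering.

>>> {"op": "play_rows", "data": {"plan": [[-1,0.001,-0.002,-0.03,0],[-1,0.001,-0.002,-0.06,0],[-1,0.001,-0.002,-0.08,0],[-1,0.001,-0.002,-0.088,0],[-1,0.001,-0.002,-0.088,0],[-1,0.001,-0.002,-0.088,0]]}}

```text
clock: 7.3
tcp_pos: [0.5074, -0.2876, 0.0673]
orientation: [-1.205, 1.212, 1.203]
contact_force: [-0.3, -0.3, -2.6]
grip_width: 0.0335
```

```bash
python3 - <<'E'
from m import *
o=r.get_obs();print(o["tcp_pos"].round(4))
f=r.grab_frame("scene"); cv2.imwrite("pics/a4.png",cv2.resize(f["pixels"][290:480,60:320],None,fx=3,fy=3,interpolation=2))
P,c=cloud(f,(60,290,320,479)); m=(c.max(1)-c.min(1)<40)&(c.max(1)>120)&(P[:,2]>.03)&(P[:,2]<.055); print(m.sum(),rect(P[m,:2]))
f=r.grab_frame("top"); cv2.imwrite("pics/a4t.png",cv2.resize(f["pixels"][160:300,380:560],None,fx=4,fy=4,interpolation=2))
E
```

```text
[ 0.5074 -0.2876  0.0673]
589 (array([ 505.6, -287. ]), array([96.8, 38.5]), np.float64(-0.011))
```

View pics/a4.png

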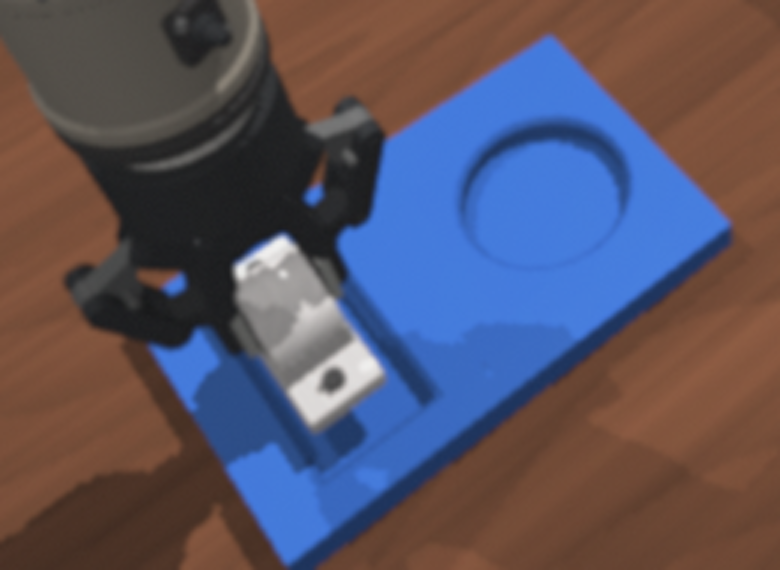

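View pics/a4t.png

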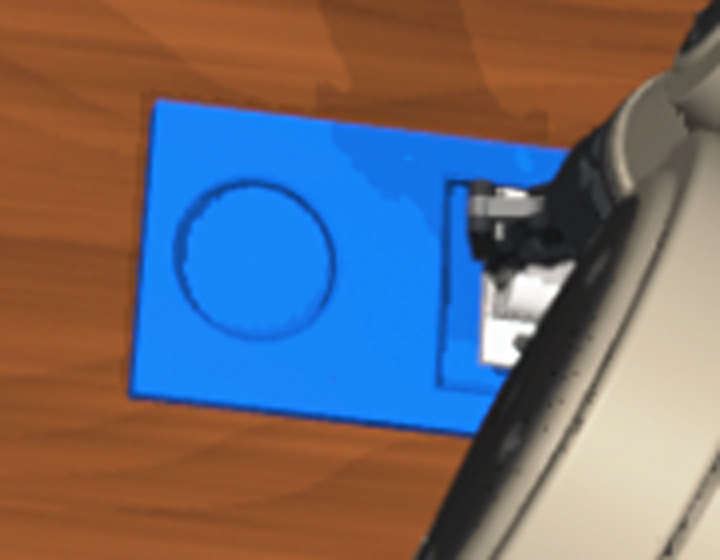

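The clamp (crop (310,340)) is square to the oblong pocket, about 2 mm short in x and 4 mm off in y. I'll correct both while lowering.

>>> {"op": "play_rows", "data": {"plan": [[-1,0.002,0.0035,0,0],[-1,0.002,0.0035,-0.01,0],[-1,0.002,0.0035,-0.018,0],[-1,0.002,0.0035,-0.022,0],[-1,0.002,0.0035,-0.025,0],[-1,0.002,0.0035,-0.027,0],[-1,0.002,0.0035,-0.027,0]]}}

```text
clock: 8.1
tcp_pos: [0.5084, -0.2841, 0.039]
orientation: [-1.203, 1.213, 1.204]
contact_force: [0.7, -0.5, -2.1]
grip_width: 0.0334
```

>>> {"op": "play_rows", "data": {"plan": [[-1,0,0,-0.001,0],[-1,0,0,-0.002,0],[-1,0,0,-0.002,0]]}}

```text
clock: 8.4
tcp_pos: [0.5088, -0.2843, 0.0379]
orientation: [-1.204, 1.213, 1.203]
contact_force: [-1.4, -0.0, 2.6]
grip_width: 0.0331
```

The wrist force changed from about -2.5 to +2.6 N, so the clamp is on the floor. Releasing and lifting.

>>> {"op": "play_rows", "data": {"plan": [[-0.3,0,0,0,0],[0.1,0,0,0,0],[0.5,0,0,0,0],[0.8,0,0,0,0],[0.8,0,0,0,0],[0.8,0,0,0,0]]}}

```text
clock: 9.0
tcp_pos: [0.5086, -0.2841, 0.0372]
orientation: [-1.203, 1.213, 1.203]
contact_force: [-0.1, 0.6, 0.3]
grip_width: 0.0768
```

>>> {"op": "play_rows", "data": {"plan": [[0.8,0,0,0.015,0],[0.8,0,0,0.04,0],[0.8,0,0,0.08,0],[0.8,0,0,0.12,0],[1,0,0.04,0.12,0],[1,0,0.08,0.12,0],[1,0,0.12,0.12,0],[1,0.01,0.16,0.12,0],[1,0.02,0.2,0.12,0],[1,0.03,0.24,0.12,0]]}}

```text
clock: 10.0
tcp_pos: [0.5389, -0.0426, 0.1587]
orientation: [-1.204, 1.212, 1.202]
contact_force: [1.5, 0.5, 0.7]
grip_width: 0.0854
```

>>> {"op": "play_rows", "data": {"plan": [[1,0,0.04,0,0],[1,0,0.08,0,0],[1,0,0.12,0,0],[1,0.004,0.15,0,0],[1,0.007,0.168,0,0],[1,0.007,0.168,0,0],[1,0.007,0.168,0,0],[1,0.007,0.168,0,0]]}}

```text
clock: 10.8
tcp_pos: [0.5455, 0.1221, 0.1577]
orientation: [-1.202, 1.214, 1.201]
contact_force: [-0.1, 0.2, -1.1]
grip_width: 0.0852
```

```bash
python3 - <<'E'
from m import *
o=r.get_obs();print(o["clock"],o["tcp_pos"].round(4))
f=r.grab_frame("scene"); cv2.imwrite("pics/a5.png",f["pixels"])
P,c=cloud(f,(90,290,320,479)); m=(c.max(1)-c.min(1)<40)&(c.max(1)>100); ft=m&(P[:,2]>.01)&(P[:,2]<.026);tp=m&(P[:,2]>.045); print(m.sum(),rect(P[ft,:2]),np.median(P[ft,2]),np.percentile(P[m,2],99))
P,c=cloud(f,(355,245,410,300)); m=(c.max(1)-c.min(1)<40)&(c.max(1)>90)&(P[:,2]>.047)&(P[:,2]<.065); print("cap",rect(P[m,:2]))
E
```

```text
10.8 [0.5455 0.1221 0.1577]
1980 (array([ 491.3, -269.4]), array([129.3, 108.3]), np.float64(-0.012)) 0.017189970129469878 0.058448802099534534
cap (array([546.6, 125.6]), array([40. , 37.7]), np.float64(-0.839))
```

View pics/a5.png

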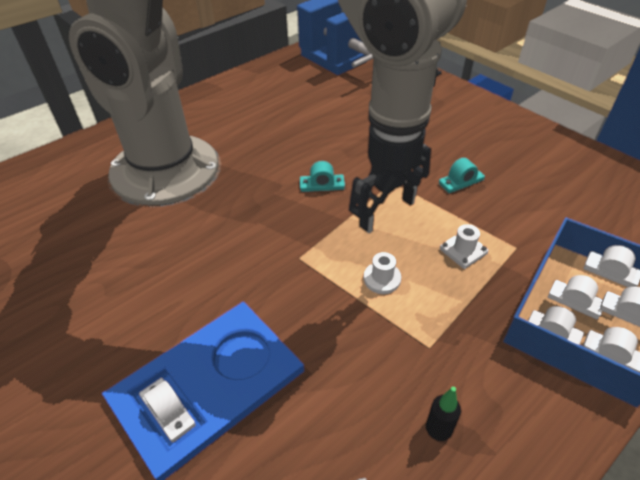

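The clamp is seated in the oblong pocket (scene (167,408)) and the gripper is above the cap (383,272). Descending on the hub.

>>> {"op": "play_rows", "data": {"plan": [[1,0,0.002,-0.03,0],[1,0,0.002,-0.06,0],[1,0,0.002,-0.085,0],[1,0,0.002,-0.103,0],[1,0,0.002,-0.115,0],[1,0,0.002,-0.123,0],[1,0,0.002,-0.123,0],[1,0,0.002,-0.123,0]]}}

```text
clock: 11.65
tcp_pos: [0.5461, 0.1258, 0.0349]
orientation: [-1.203, 1.212, 1.203]
contact_force: [1.0, -0.4, 0.3]
grip_width: 0.0851
```

>>> {"op": "play_rows", "data": {"plan": [[0.3,0,0,0,0],[0,0,0,0,0],[-0.3,0,0,0,0],[-0.6,0,0,0,0],[-1,0,0,0,0],[-1,0,0,0,0],[-1,0,0,0,0],[-1,0,0,0,0]], "force": 60}}

```text
clock: 12.45
tcp_pos: [0.546, 0.1261, 0.0351]
orientation: [-1.204, 1.212, 1.203]
contact_force: [-0.5, 0.6, 5.7]
grip_width: 0.0385
```

>>> {"op": "play_rows", "data": {"plan": [[-1,0,0,0.01,0],[-1,0,0,0.03,0],[-1,0,0,0.06,0],[-1,0,0,0.09,0],[-1,0,0,0.1,0],[-1,0,0,0.1,0]]}}

```text
clock: 13.05
tcp_pos: [0.5464, 0.1262, 0.1358]
orientation: [-1.204, 1.21, 1.202]
contact_force: [0.7, -1.0, -3.0]
grip_width: 0.0383
```

>>> {"op": "play_rows", "data": {"plan": [[-1,-0.005,-0.03,0,0],[-1,-0.01,-0.065,0,0],[-1,-0.015,-0.105,0,0],[-1,-0.02,-0.145,0,0],[-1,-0.025,-0.185,0,0],[-1,-0.03,-0.225,0,0],[-1,-0.034,-0.26,0,0],[-1,-0.037,-0.279,0,0],[-1,-0.037,-0.279,0,0],[-1,-0.037,-0.279,0,0]]}}

```text
clock: 14.05
tcp_pos: [0.5076, -0.1527, 0.1329]
orientation: [-1.201, 1.214, 1.205]
contact_force: [-0.5, 0.5, -2.1]
grip_width: 0.0383
```

>>> {"op": "play_rows", "data": {"plan": [[-1,0,0,-0.02,0],[-1,0,0,-0.045,0],[-1,0,0,-0.06,0],[-1,0,0,-0.068,0],[-1,0,0,-0.068,0],[-1,0,0,-0.068,0]]}}

```text
clock: 14.65
tcp_pos: [0.509, -0.1525, 0.0665]
orientation: [-1.204, 1.212, 1.204]
contact_force: [0.1, -0.5, -2.8]
grip_width: 0.0385
```

```bash
python3 - <<'E'
from m import *
o=r.get_obs();print(o["clock"],o["tcp_pos"].round(4))
f=r.grab_frame("scene"); cv2.imwrite("pics/a6.png",cv2.resize(f["pixels"][250:480,80:340],None,fx=2.6,fy=2.6,interpolation=2))
P,c=cloud(f,(190,270,320,479)); m=(c.max(1)-c.min(1)<40)&(c.max(1)>120)&(P[:,2]>.03)&(P[:,2]<.055); print(m.sum(),rect(P[m,:2]),cv2.minEnclosingCircle((P[m,:2]*1000).astype(np.float32)))
E
```

```text
14.65 [ 0.509  -0.1525  0.0665]
547 (array([ 520.6, -155.4]), array([64.7, 40.7]), np.float64(1.342)) ((510.73345947265625, -153.2190704345703), 32.48248291015625)
```

View pics/a6.png

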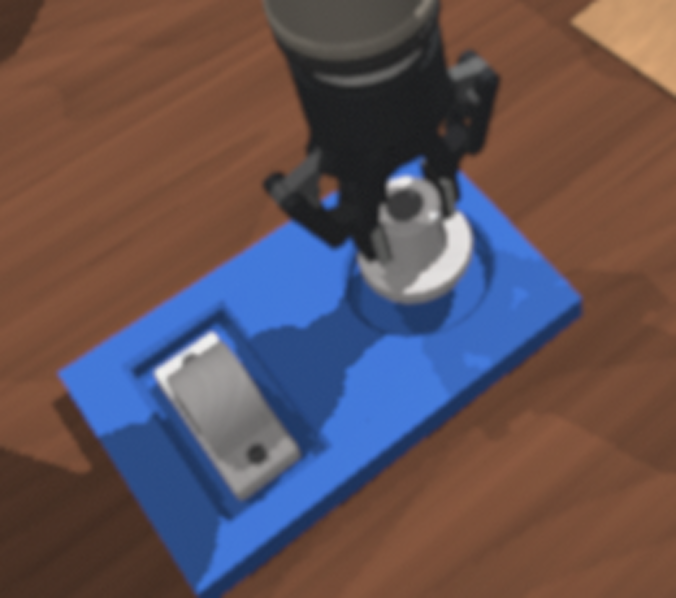

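The cap hangs centred over the round pocket (crop (415,250)), within about 2 mm. Lowering.

>>> {"op": "play_rows", "data": {"plan": [[-1,-0.001,0,-0.01,0],[-1,-0.001,0,-0.018,0],[-1,-0.001,0,-0.022,0],[-1,-0.001,0,-0.025,0],[-1,-0.001,0,-0.027,0],[-1,-0.001,0,-0.027,0]]}}

```text
clock: 15.3
tcp_pos: [0.5074, -0.1532, 0.0391]
orientation: [-1.203, 1.213, 1.204]
contact_force: [0.1, -0.3, -2.0]
grip_width: 0.0383
```

>>> {"op": "play_rows", "data": {"plan": [[-1,0,0,-0.001,0],[-1,0,0,-0.002,0],[-1,0,0,-0.002,0]]}}

```text
clock: 15.6
tcp_pos: [0.5078, -0.1532, 0.0381]
orientation: [-1.203, 1.212, 1.203]
contact_force: [-1.1, 0.2, 4.9]
grip_width: 0.0386
```

Contact shows +4.9 N, so the cap is seated. Releasing and retreating.

>>> {"op": "play_rows", "data": {"plan": [[-0.3,0,0,0,0],[0.1,0,0,0,0],[0.5,0,0,0,0],[0.8,0,0,0,0],[0.8,0,0,0,0],[0.8,0,0,0,0]]}}

```text
clock: 16.2
tcp_pos: [0.5076, -0.1531, 0.0373]
orientation: [-1.203, 1.213, 1.203]
contact_force: [0.2, 0.8, -0.1]
grip_width: 0.0771
```

>>> {"op": "play_rows", "data": {"plan": [[0.8,0,0,0.015,0],[0.8,0,0,0.04,0],[0.8,0,0,0.08,0],[0.8,0,0,0.12,0],[0.8,0,0.04,0.15,0],[0.8,0,0.08,0.16,0],[0.8,0,0.12,0.16,0],[0.8,0,0.16,0.16,0],[0.8,0,0.19,0.16,0],[0.8,0,0.2,0.16,0]]}}

```text
clock: 17.2
tcp_pos: [0.5073, 0.0507, 0.1973]
orientation: [-1.206, 1.209, 1.208]
contact_force: [-0.3, 0.3, -0.3]
grip_width: 0.0769
```

>>> {"op": "play_rows", "data": {"plan": [[0.8,0,0,0,0],[0.8,0,0,0,0],[0.8,0,0,0,0]]}}

```text
clock: 17.5
tcp_pos: [0.5076, 0.0448, 0.1972]
orientation: [-1.202, 1.215, 1.201]
contact_force: [-0.4, -0.2, -0.5]
grip_width: 0.077
```

```bash
python3 - <<'E'
from m import *
o=r.get_obs();print(o["clock"],o["tcp_pos"].round(4),o["contact_force"].round(1))
f=r.grab_frame("scene"); cv2.imwrite("pics/a7.png",cv2.resize(f["pixels"][200:480,80:520],None,fx=1.8,fy=1.8,interpolation=2))
g=r.grab_frame("top"); cv2.imwrite("pics/a7t.png",cv2.resize(g["pixels"][160:300,380:560],None,fx=4,fy=4,interpolation=2))
B={"scene":dict(clamp=(125,355,215,455),cap=(200,300,285,385),fl=(435,220,495,275)),"top":dict(clamp=(480,190,530,272),cap=(415,190,475,260))}
for n,F in(("scene",f),("top",g)):
  for k,b in B[n].items():
    P,c=cloud(F,b); m=(c[:,0]-c[:,2]<35)&(c.max(1)>90)&(c.max(1)-c.min(1)<60)&(P[:,2]>.012); ft=m&(P[:,2]<.026);tp=m&(P[:,2]>.05)
    print(n,k,"foot",rect(P[ft,:2]),np.median(P[ft,2]).round(4),"top",rect(P[tp,:2]),np.percentile(P[tp,2],[50,95]).round(4))
E
```

```text
17.5 [0.5076 0.0448 0.1972] [-0.4 -0.2 -0.5]
scene clamp foot (array([ 490.5, -283.8]), array([130.9,  39.1]), np.float64(0.004)) 0.0173 top (array([ 508. , -283.5]), array([37.5, 35. ]), np.float64(-0.046)) [0.0551 0.0584]
scene cap foot (array([ 508.6, -152.4]), array([66.3, 63.5]), np.float64(-1.538)) 0.017 top (array([ 507.9, -153.5]), array([38.6, 38.6]), np.float64(-0.385)) [0.0567 0.0588]
scene fl foot (array([601.1, 287.4]), array([65.6, 63. ]), np.float64(-0.064)) 0.0143 top (array([600.4, 289.2]), array([42.1, 38.7]), np.float64(1.501)) [0.0549 0.0569]
top clamp foot (array([ 524. , -289.3]), array([127.8,  48.1]), np.float64(0.014)) 0.0191 top (array([ 394.3, -168.1]), array([373.2,  47.3]), np.float64(-0.804)) [0.0565 0.0609]
top cap foot (array([0., 0.]), array([0., 0.]), np.float64(0.0)) nan top (array([323.6,   4.9]), array([66.7, 47.8]), np.float64(0.14)) [0.7257 0.7455]
  return _methods._mean(a, axis=axis, dtype=dtype,
  ret = ret.dtype.type(ret / rcount)
```

View pics/a7.png

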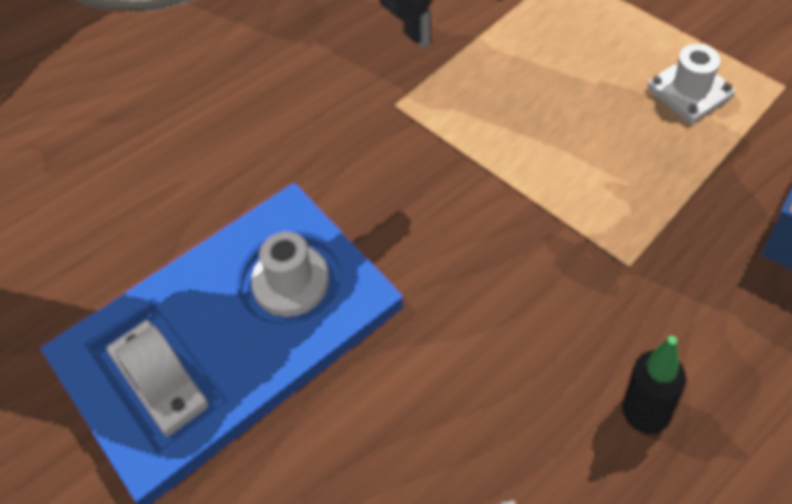

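View pics/a7t.png

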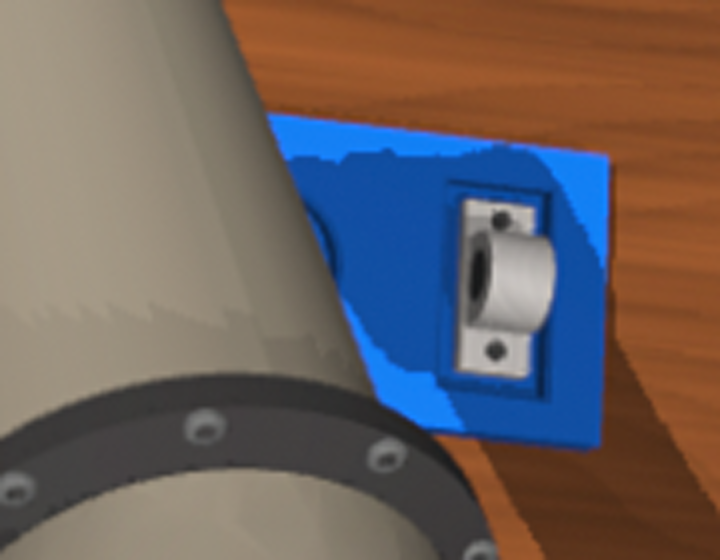

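Both parts sit flat and centred in their pockets: the clamp at crop (157,378) and the cap at (288,275). Their feet measure about 17 mm high at the top face (18 expected), and the flange has not moved. Handing in.

```bash
python3 -c "
from bench import r
print(r.hand_in())"
```

```text
the job is handed in; nothing more can be done
None
```

I set the aluminium clamp body into the oblong pocket and the round-footed end cap into the round pocket. Each was lowered until the wrist force showed it on the floor, then released. I handed in at about 17.6 s; `r.hand_in()` gave no verdict.

Last checks, from the scene camera:

| Part | Offset from target | Foot top height |
|---|---|---|
| Clamp | about 1 mm from pocket centre | 17.3 mm (18 expected) |
| Cap | about 1 mm from pocket centre | 17.0 mm (18 expected) |
| Square flange | within about 2 mm of its start, inside measurement error | not a target |

- **Fit:** The clamp lies along the pocket and both parts look upright. The gripper was clear of everything.
- **Checks that failed:** In the top view the arm hid the cap, so its fit there gave no usable numbers. The clamp fits in the top view, and the scene-camera foot fit for the clamp, were spoiled by stray pixels. I relied on the scene camera's fit of the clamp boss (centre) and foot-top height, and on both pictures.

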